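# Find the socket that fits the rack foot's nut

### The job

The grey rack foot on the packing bench is held down by a hex nut that sits in the gap between the rail's side walls and cross straps. Try the three sockets standing on the bench on this nut until you find the one that goes right down over it to the washer; any socket that does not fit goes back on the bench, standing upright. Finish while still holding the fitting socket, upright and fully seated on the nut, without letting go, and leave the other things on the bench where they are.

Things in the scene. Friction and masses are not known exactly. Their poses are not given: they have to be found in the camera images.
- socket_a_mid (a point): One of three sockets alike outside: dark round shell 44 mm across, 50 mm high, mouth down (opening sizes differ, unmarked), bright six-sided adapter fixed on top to grip, 20 mm across flats, 42 mm high; 92 mm in all, 0.27 to 0.47 kg. Point: on the axis half-way up, 46 mm above the mouth. z up the axis; x normal to a flat of both adapter and opening, flats every 60 degrees
- socket_b_mid (a point): One of three sockets alike outside: dark round shell 44 mm across, 50 mm high, mouth down (opening sizes differ, unmarked), bright six-sided adapter fixed on top to grip, 20 mm across flats, 42 mm high; 92 mm in all, 0.27 to 0.47 kg. Point: on the axis half-way up, 46 mm above the mouth. z up the axis; x normal to a flat of both adapter and opening, flats every 60 degrees
- socket_c_mid (a point): One of three sockets alike outside: dark round shell 44 mm across, 50 mm high, mouth down (opening sizes differ, unmarked), bright six-sided adapter fixed on top to grip, 20 mm across flats, 42 mm high; 92 mm in all, 0.27 to 0.47 kg. Point: on the axis half-way up, 46 mm above the mouth. z up the axis; x normal to a flat of both adapter and opening, flats every 60 degrees
- nut_foot (a point): Centre of the underside of the hex nut, on its washer, 9 mm above the bench: a fully seated socket's mouth rests here, its half-way point 46 mm above. The nut is fixed and does not turn; z up, x normal to a flat (flats every 60 degrees, turned independently of the rail). The right socket has 1 mm play all round and goes down when its flats are within 7 degrees of the nut's
- nut_top (a point): Centre of the nut's top face, 17 mm above nut_foot. The steel nut is 30 mm across flats, its top 3 mm chamfered; a threaded stud 18 mm thick stands 9 mm above it. The socket openings are 32 mm deep. The two wrong sockets are too narrow: they stop on the nut's top with their mouth 14 to 18 mm above nut_foot
- rail: Fixed grey rack foot: channel 300 mm long, 78 mm wide, side walls 42 mm high, 68 mm apart inside; two cross straps over it (top 50 mm with their bolt heads) leave an opening 90 x 68 mm centred on the nut; upright stub 80 mm high, 118 to 158 mm from the nut along +x. Origin on the bench under the nut; x along the rail, away from the robot
- tape_roll_mid (a point): bystander, leave it: roll of packing tape lying flat, 90 mm across, 24 mm high; this point is on it
- driver_mid (a point): bystander, leave it: wood-handled screwdriver, 170 mm long, lying; this point is on it
- spanner_mid (a point): bystander, leave it: open wrench, 190 mm long, lying; this point is on it
- jar_a_mid (a point): bystander, leave it: food jar, 68 mm across, 100 mm high; this point is on it
- jar_b_mid (a point): bystander, leave it: food jar, 68 mm across, 100 mm high; this point is on it
- can_mid (a point): bystander, leave it: food can, 74 mm across, 110 mm high; this point is on it
- carton_mid (a point): bystander, leave it: closed carton 120 x 160 x 60 mm; this point is on it
Not all that is in view belongs to the job. What is shaped like the part that bears socket_b_mid but blue or yellow is not meant.

How it is judged:
By the outcome, as a careful person would: the job done as asked, in the order asked, and still so for the second after the job is handed in, while the arm keeps its last pose, push and grip.
It also fails if it takes over 72 s, if anything falls off the work surface, if the arm or the gripper's body presses on something with over 40 N, if the wrist force passes 120 N, or if a joint passes its speed limit or range.

### The arm

A 6-joint arm with a two-finger parallel gripper is mounted at the origin on the work surface. World frame = base frame: x ahead of the robot, y to its left, z up, the work surface at z = 0. Lengths are in mm, angles in rad, forces in N, time in s.
With the tool pointing down it reaches from about 275 to 750 mm from the base axis. Payload 10.2 kg.
Tool frame: the origin (TCP) lies at the very end of the fingers, on their centre line; the grasp point (between the pads) lies 19 mm behind it (ctrl.pinch_z is the distance from the TCP to the grasp point, in mm); y points along the fingers, z is the direction in which the jaws open and shut, and the axes are right-handed (so a half turn about y gives the same grasp; the last joint's range is limited). The gripper opens to 85 mm and grips with 20 to 120 N. Pads are 22 mm wide; open, the fingers measure 114 mm over their backs; the gripper's body (76 mm by 85 mm) begins 54 mm behind the grasp point. The pads swing forward as they close: fully open they stand 13 mm farther back than shut.
Start: joints at [0.926, 0.313, 1.498, -0, 1.331, -0.223], TCP at [214.95, 478.986, 231.294] pointing down, gripper open.
Joint ranges: [-2.94, 2.94], [-0.97, 2.17], [0.19, 2.56], [-1.23, 4.37], [0.02, 3.11], [-2.88, 2.88]. Speed limits (rad/s): [2.39, 2.39, 3.01, 3.14, 3.14, 3.14].

### API

Orientations are given as a unit quaternion [w, x, y, z].
In Python, from rig import sense, eyes, ctrl gives the robot as it stands. The module is installed in compiled form; this text tells all that it offers.
- The arm moves only by the shell command python3 -m handwheel 'ROWS' [FORCE]. ROWS is JSON, a list of rows, each an object of numbers: "grip": the finger opening in mm, from 0 to 85.4; "tx", "ty", "tz": the shift along the tool's x, y, z in mm; "wx", "wy", "wz": the turn, a rotation vector about the tool's x, y, z in rad. In form: [{"grip": .., "tx": .., "ty": .., "tz": .., "wx": .., "wy": .., "wz": ..}, ...]. A call has 1 to 10 rows; each row shifts and turns the commanded pose from where the row before left it, along the tool's axes as they then stand; what a row does not reach is not made up. A row lasts 1/12 s, in which the tool goes at most 41.7 mm and 7.16 degrees, less where a joint would pass 70% of its speed; a pose out of reach is approached as far as the arm can. A call is refused whole if a number of a shift passes 41.7 or a number of a turn 0.125, either way. A call with a gripper value outside its range is refused whole. The fingers move at their own pace and stop on an object; FORCE is the grip in N (left out, the last holds). Time passes only in rows, so rows that do not move let the fingers close. It gives the time, the measured TCP pose, the force and the opening at its end, in the units of the state.
- sense(): the state, without advancing time (a new reading comes with each control period).
- eyes.capture(name): name is "scene" or "side" or "wrist"; returns a dict with "pixels" (384x512x3 uint8, red, green, blue), "mtx" (3x3 intrinsics, pixels), "R" (3x3) and "t" (3): a world point X has camera coordinates R X + t. Camera axes: x right, y down, z forward; pixel columns grow to the right and rows downward; lengths in mm; the calibration is good to about 2 mm. A picture is of the moment at which its call begins. There is no depth.
- ctrl.finish_job(): hands the job in, once; it reports no verdict.
The state is a dict: "time_s": time; "joints": joint angles; "dq": joint speeds; "tau": joint torques, N m; "eef_pos": TCP position; "ee_rot": TCP orientation; "force": force on the tool from outside, world axes, zero at the start; "wrist_torque": the same for the moment, N m; "grip_width": opening from 0.0 (shut) to 1.0 (fully open).
Only numpy, scipy, OpenCV 4.12 (cv2) and the standard library are available. Lean on these libraries where they do the work, as an engineer would, in place of code of your own. Each camera call takes 0.05 s, during which the arm holds its last target.

## Working session

There is one attempt and no reset: what is moved stays moved. The work goes in short steps, Python scripts to look and compute and a shell command to move; the robot and the scene stay as the last step left them, time stands still between calls to the robot, and variables do not carry over. Pictures are saved under pics/ and viewed, and the job is handed in when it is done.

```bash
mkdir -p pics; ls; python3 - <<'E'
from rig import sense,eyes,ctrl
import cv2,numpy as np
s=sense();print(s, ctrl.pinch_z)
for n in ["scene","side","wrist"]:
    c=eyes.capture(n);cv2.imwrite(f"pics/{n}0.png",c["pixels"][:,:,::-1]);print(n,c["mtx"].tolist(),np.round(c["R"],4).tolist(),np.round(c["t"],1).tolist())
E
```

```text
pics
{'time_s': 0.0, 'joints': array([ 9.25575382e-01,  3.13438517e-01,  1.49844812e+00, -4.45491044e-06,
        1.33099199e+00, -2.23397933e-01]), 'dq': array([-0.00070946,  0.00087547,  0.00194828,  0.00151297,  0.00104791,
       -0.00059211]), 'tau': array([-1.17705789e-03, -4.12250662e+01, -2.59745389e+01, -2.69604134e-04,
        4.15256945e-03,  1.34569527e-05]), 'eef_pos': array([214.79874803, 478.76283129, 230.7367944 ]), 'ee_rot': array([-0.69102449,  0.69185068, -0.14822325,  0.1478434 ]), 'force': array([0.01649711, 0.82807646, 1.01046388]), 'wrist_torque': array([ 0.00392287,  0.02516994, -0.01478356]), 'grip_width': 0.9996177777660834} 18.700000000000003
scene [[457.3340186027964, 0.0, 253.77084985476313], [0.0, 457.3340186027964, 195.0186766188765], [0.0, 0.0, 1.0]] [[0.3993, 0.9168, -0.0036], [0.5802, -0.2557, -0.7733], [-0.7099, 0.3067, -0.634]] [-148.4, -292.7, 1794.9]
side [[436.15821186094917, 0.0, 255.82152830934137], [0.0, 436.15821186094917, 193.425022193594], [0.0, 0.0, 1.0]] [[-0.9631, -0.2691, -0.0103], [-0.1635, 0.6144, -0.7718], [0.214, -0.7417, -0.6357]] [552.5, 221.7, 947.9]
wrist [[272.1551875456819, 0.0, 259.4025298913008], [0.0, 272.1551875456819, 191.99400664050515], [0.0, 0.0, 1.0]] [[0.4094, 0.9123, -0.001], [0.8704, -0.3903, 0.3], [0.2734, -0.1237, -0.9539]] [-524.2, -38.6, 380.6]
```

View pics/scene0.png

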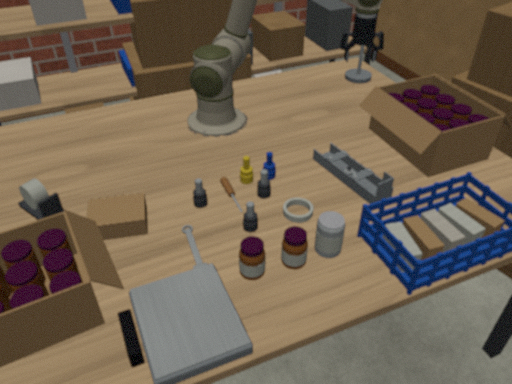

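View pics/side0.png

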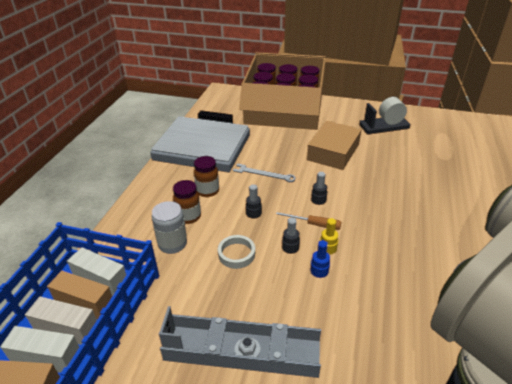

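View pics/wrist0.png

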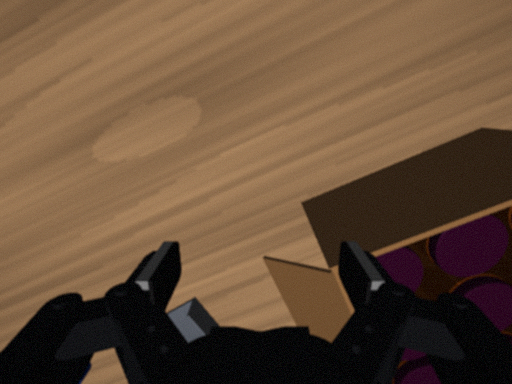

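The scene picture shows three dark sockets with bright adapters at (200,193), (264,184) and (250,217). In the side view they are at (319,188), (291,236) and (254,202). The yellow one (246,170) and blue one (270,166) have the same shape but are excluded by colour. The nut is in the rail at side (247,345). I'll confirm with enlarged crops.

```bash
python3 - <<'E'
import cv2,numpy as np
a=cv2.imread("pics/side0.png");b=cv2.imread("pics/scene0.png")
x=cv2.resize(a[160:290,220:370],None,fx=4,fy=4,interpolation=cv2.INTER_CUBIC)
cv2.imwrite("pics/c_side.png",x)
cv2.imwrite("pics/c_nut.png",cv2.resize(a[305:384,150:330],None,fx=4.4,fy=4.4,interpolation=cv2.INTER_CUBIC))
cv2.imwrite("pics/c_scene.png",cv2.resize(b[140:240,180:310],None,fx=5.5,fy=5.5,interpolation=cv2.INTER_CUBIC))
E
```

```text
(no output)
```

View pics/c_side.png

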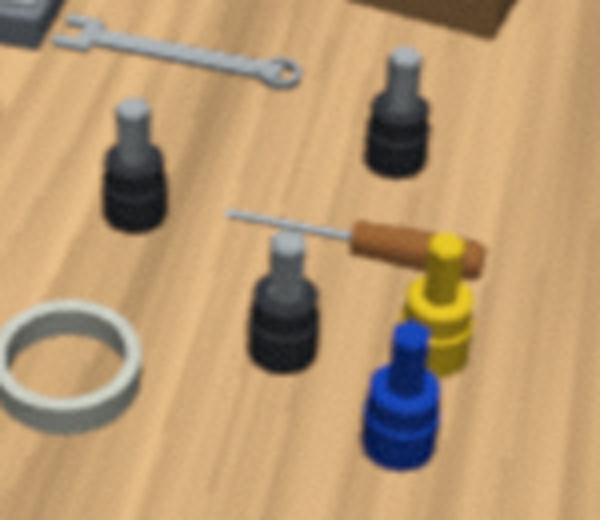

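View pics/c_nut.png

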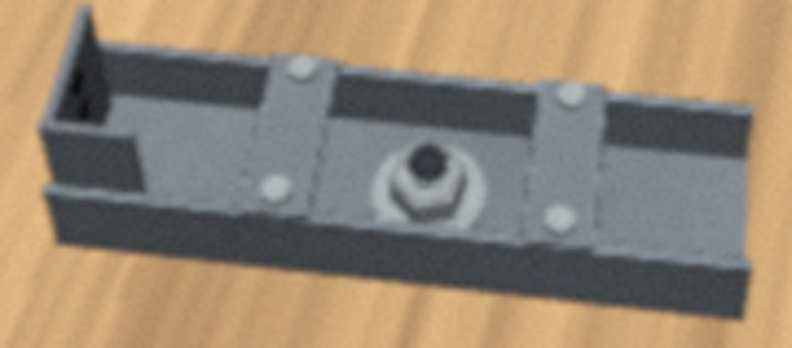

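View pics/c_scene.png

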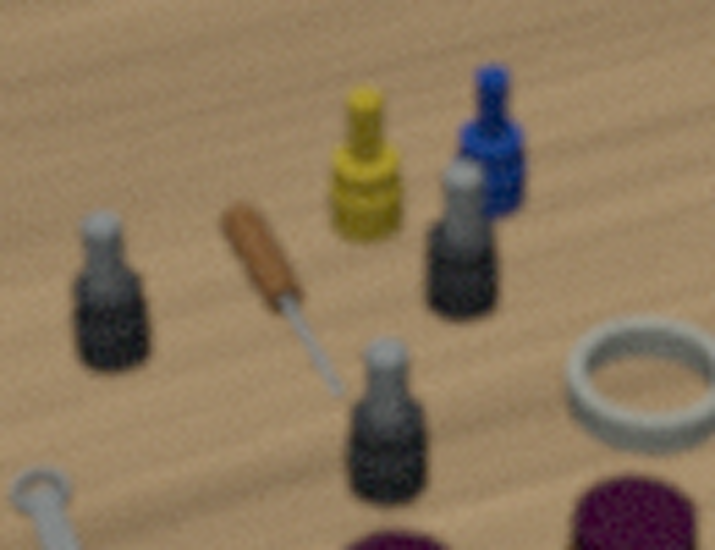

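```bash
cat > h.py <<'E'
import numpy as np,cv2
from rig import sense,eyes,ctrl
from scipy.spatial.transform import Rotation as Ro
def cam(n):
    c=eyes.capture(n);return c
def ray(c,p):
    R=np.array(c["R"]);t=np.array(c["t"]);d=np.linalg.inv(np.array(c["mtx"]))@np.array([p[0],p[1],1.0])
    return -R.T@t, R.T@d
def plane(c,p,z):
    o,d=ray(c,p);return o+d*(z-o[2])/d[2]
def tri(rs):
    A=np.zeros((3,3));b=np.zeros(3)
    for o,d in rs:
        d=d/np.linalg.norm(d);P=np.eye(3)-np.outer(d,d);A+=P;b+=P@o
    x=np.linalg.solve(A,b)
    return x,[np.linalg.norm(np.cross(x-o,d/np.linalg.norm(d))) for o,d in rs]
def proj(c,X):
    q=np.array(c["R"])@np.asarray(X,float)+np.array(c["t"]);q=np.array(c["mtx"])@q;return q[:2]/q[2]
def st():
    s=sense();w=s["ee_rot"];R=Ro.from_quat([w[1],w[2],w[3],w[0]]).as_matrix();return s,np.array(s["eef_pos"]),R
E
python3 - <<'E'
from h import *
S=cam("side");C=cam("scene")
for ps,pc in [((134,107),(103,222)),((405,55),(103,222)),((405,55),(463,170)),((288,242),(463,170)),((134,107),(386,350)),((446,242),(365,97)),((410,330),(492,74))]:
    ps=np.array(ps)/4+[220,160];pc=np.array(pc)/5.5+[180,140]
    print(np.round(plane(S,ps,92),1),np.round(plane(C,pc,92),1),*map(lambda v:np.round(v,1),tri([ray(S,ps),ray(C,pc)])))
for p,z in [((430,152),35),((429,190),9)]: print(plane(S,np.array(p)/4.4+[150,305],z))
for p in [(302,67),(571,94),(275,187),(559,217)]: print(plane(S,np.array(p)/4.4+[150,305],50))
s,p,R=st();print(np.round(R,3))
c=cam("wrist"); print(-np.array(c["R"]).T@c["t"]-p, R.T@(-np.array(c["R"]).T@c["t"]-p), np.round(c["R"]@R,3))
E
```

```text
[ 609.7 -110.5   92. ] [ 458.4 -214.1   92. ] [ 574.4 -186.4  108. ] [75.8 75.8]
[ 453.2 -208.4   92. ] [ 458.4 -214.1   92. ] [ 453.8 -213.    88.5] [0.1 0.1]
[ 453.2 -208.4   92. ] [493.5 -18.5  92. ] [481.9 -60.2 148.1] [59.2 59.2]
[490.  -13.4  92. ] [493.5 -18.5  92. ] [490.3 -16.8  89.1] [0.3 0.3]
[ 609.7 -110.5   92. ] [ 616.5 -117.1   92. ] [ 611.4 -115.3   87.7] [0.4 0.4]
[402.3 -36.9  92. ] [407.1 -40.5  92. ] [402.8 -39.2  89.4] [0.5 0.5]
[411.4  38.   92. ] [415.3  35.6  92. ] [411.9  36.7  90.1] [0.6 0.6]
[512.92353554 273.53250412  35.        ]
[513.19365044 276.20592916   9.        ]
[576.4869699  256.99948407  50.        ]
[458.61331134 239.13558566  50.        ]
[567.97097687 315.23861562  50.        ]
[450.08762166 297.20932267  50.        ]
[[ 0.912 -0.     0.409]
 [-0.409 -0.     0.912]
 [-0.    -1.    -0.001]]
[-70.73024517  31.40449954 143.29915112] [ -77.40869422 -143.28784423   -0.38031179] [[-0.    -0.     1.   ]
 [ 0.954 -0.3   -0.   ]
 [ 0.3    0.954  0.   ]]
```

The crops confirm the three grey-topped dark sockets. They stand at about (454,-211), (490,-16) and (611,-114), and the nut is near (513,276) with the rail yawed about 8.6°. I'll fly over the nut first to get its yaw from the wrist camera.

```bash
python3 -m handwheel '[{"grip":85,"tx":12,"tz":-2},{"tx":24,"tz":-4},{"tx":36,"tz":-6},{"tx":36,"tz":-6},{"tx":36,"tz":-6},{"tx":36,"tz":-6},{"tx":36,"tz":-6,"ty":5},{"tx":36,"tz":-6,"ty":12},{"tx":36,"tz":-6,"ty":18},{"tx":36,"tz":-6,"ty":20}]' 60; python3 -m handwheel '[{"tx":25,"ty":20,"tz":-8},{"tx":6,"ty":15,"tz":-2},{}]'; python3 - <<'E'
from h import *
c=cam("wrist");cv2.imwrite("pics/w1.png",c["pixels"][:,:,::-1])
s,p,R=st();print(p,R.round(3),s["time_s"])
cv2.imwrite("pics/w1c.png",cv2.resize(c["pixels"][120:260,170:350,::-1],None,fx=4,fy=4,interpolation=cv2.INTER_CUBIC))
E
```

```text
[214.9150334  478.93765453 231.1642939 ] [[ 0.912 -0.     0.409]
 [-0.409 -0.     0.912]
 [-0.    -1.    -0.   ]] 0.35invalid input
invalid input
```

View pics/w1.png

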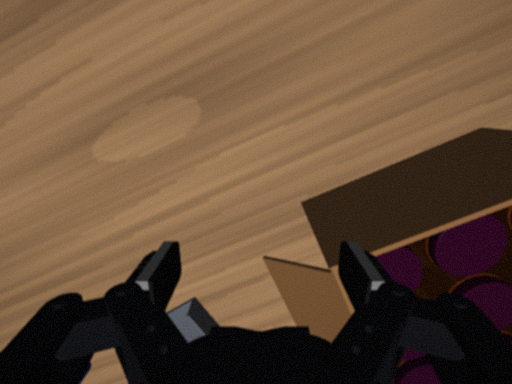

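View pics/w1c.png

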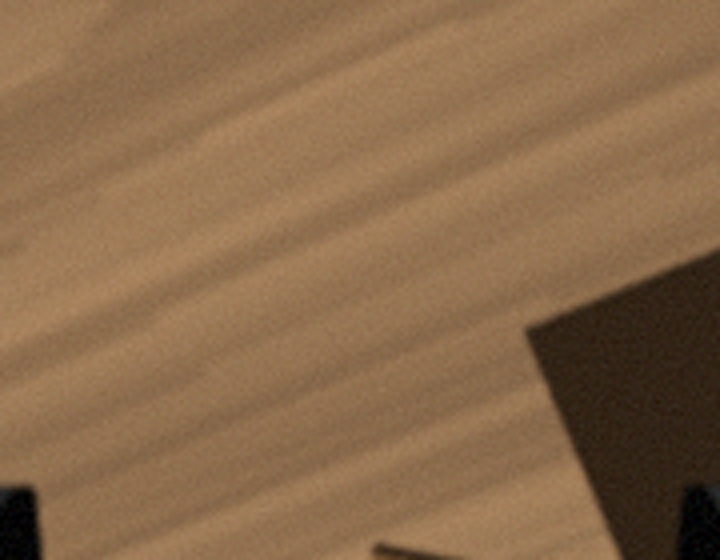

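The moves were refused and the wrist picture is unchanged, so every row apparently needs all the fields.

```bash
python3 -m handwheel '[{"grip":85,"tx":12,"ty":0,"tz":-2,"wx":0,"wy":0,"wz":0},{"grip":85,"tx":24,"ty":0,"tz":-4,"wx":0,"wy":0,"wz":0},{"grip":85,"tx":36,"ty":0,"tz":-6,"wx":0,"wy":0,"wz":0},{"grip":85,"tx":36,"ty":0,"tz":-6,"wx":0,"wy":0,"wz":0},{"grip":85,"tx":36,"ty":0,"tz":-6,"wx":0,"wy":0,"wz":0},{"grip":85,"tx":36,"ty":0,"tz":-6,"wx":0,"wy":0,"wz":0},{"grip":85,"tx":36,"ty":5,"tz":-6,"wx":0,"wy":0,"wz":0},{"grip":85,"tx":36,"ty":12,"tz":-6,"wx":0,"wy":0,"wz":0},{"grip":85,"tx":36,"ty":18,"tz":-6,"wx":0,"wy":0,"wz":0},{"grip":85,"tx":36,"ty":20,"tz":-6,"wx":0,"wy":0,"wz":0}]' 60 && python3 -m handwheel '[{"grip":85,"tx":25,"ty":20,"tz":-8,"wx":0,"wy":0,"wz":0},{"grip":85,"tx":6,"ty":15,"tz":-2,"wx":0,"wy":0,"wz":0},{"grip":85,"tx":0,"ty":0,"tz":0,"wx":0,"wy":0,"wz":0}]' && python3 - <<'E'
from h import *
c=cam("wrist");cv2.imwrite("pics/w2.png",c["pixels"][:,:,::-1])
s,p,R=st();print(p,R.round(3),s["time_s"])
cv2.imwrite("pics/w2c.png",cv2.resize(c["pixels"][120:260,170:350,::-1],None,fx=4,fy=4,interpolation=cv2.INTER_CUBIC))
np.savez("w2.npz",**c)
E
```

```text
time_s: 1.18
eef_pos: [490.5, 295.1, 176.3]
ee_rot: [0.692, -0.691, 0.148, -0.149]
force: [-0.4, 0.4, 0.4]
grip_width: 1.003
time_s: 1.43
eef_pos: [512.9, 272.5, 137.9]
ee_rot: [-0.69, 0.692, -0.151, 0.147]
force: [-0.7, 0.9, -0.1]
grip_width: 0.995
[512.60831794 273.88693387 140.02922384] [[ 0.912 -0.003  0.411]
 [-0.411 -0.001  0.912]
 [-0.002 -1.    -0.002]] 1.4833
```

View pics/w2.png

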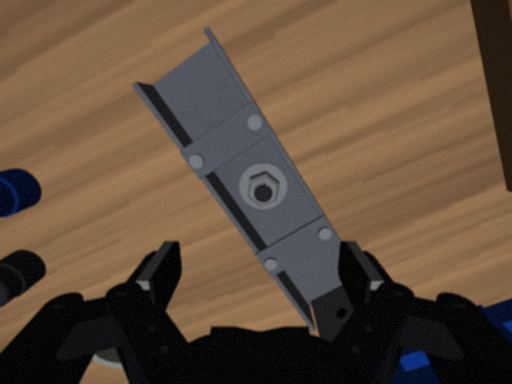

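View pics/w2c.png

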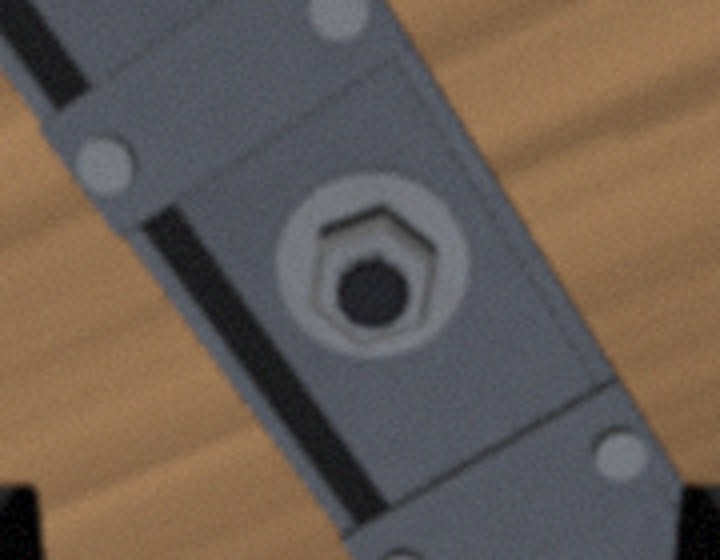

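The wrist picture shows the nut at (263,187) on its washer, with the hex corners clear in the crop.

```bash
python3 - <<'E'
from h import *
c=dict(np.load("w2.npz"))
f=lambda p:np.array(p)/4+[170-.375,120-.375]
for p,z in [((373,265),9),((373,292),35)]: print(plane(c,f(p),z))
for z in (9,12):
  V=[plane(c,f(p),z)[:2] for p in [(320,235),(387,204),(436,247)]]
  print(V)
  for a,b in [(0,1),(1,2)]:
    d=V[b]-V[a];print(np.linalg.norm(d),(np.degrees(np.arctan2(d[1],d[0]))+90)%60)
g=cv2.cvtColor(c["pixels"],cv2.COLOR_RGB2GRAY)
cr=cv2.resize(g[160:215,235:292],None,fx=12,fy=12,interpolation=cv2.INTER_CUBIC)
cr=cv2.createCLAHE(3).apply(cr)
cv2.imwrite("pics/nutz.png",cr[:600])
# overlays hex
for y in (0,):pass
E
```

```text
[514.99088922 274.54293159   9.        ]
[514.19930321 274.66017509  35.        ]
[array([502.01537359, 265.36460775]), array([501.65413472, 284.44247476]), array([517.27684762, 291.39121991])]
19.081286724489136 1.0847643330066603
17.098368854838593 53.978770948246265
[array([501.36545558, 265.79339885]), array([501.00819327, 284.66125444]), array([516.45892949, 291.53350698])]
18.871237659885445 1.0847643330064898
16.910147985037355 53.97877094824625
```

View pics/nutz.png

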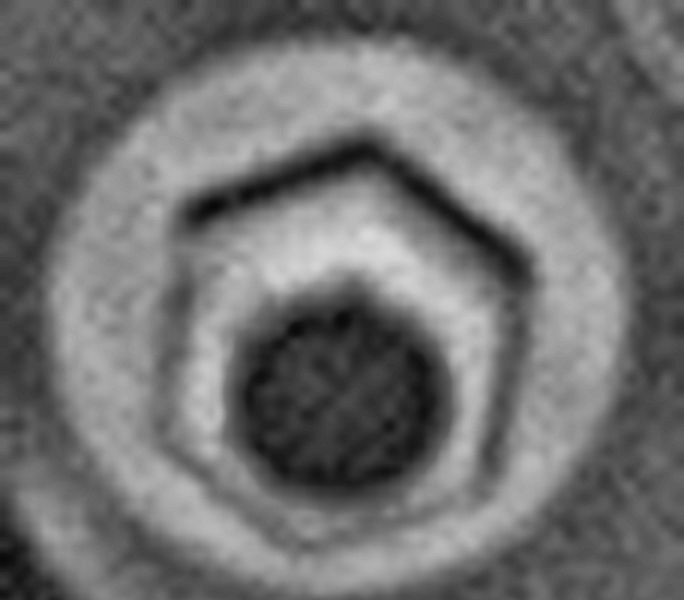

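```bash
python3 - <<'E'
from h import *
c=dict(np.load("w2.npz"))
f=lambda p:np.array(p)/12+[235-.46,160-.46]
for z,ps in [(9,[(180,205),(366,134),(533,262)]),(16,[(185,215),(366,152),(525,272)]),(23,[(160,432),(306,551),(492,496)])]:
  V=[plane(c,f(p),z)[:2] for p in ps]
  for a,b in [(0,1),(1,2)]:
    d=V[b]-V[a];print(z,V[a].round(1),V[b].round(1),np.linalg.norm(d).round(1),(np.degrees(np.arctan2(d[1],d[0]))+90+30)%60-30)
E
```

```text
9 [500.3 266.1] [501.2 283.2] 17.1 -2.9411995038892655
9 [501.2 283.2] [517.4 291.7] 18.4 -2.2647134239140314
16 [499.8 267.1] [501.1 283.1] 16.1 -4.646052908534273
16 [501.1 283.1] [516.  291.1] 17.0 -1.8832541519973915
23 [514.3 258.3] [528.9 265.1] 16.1 -5.200980383036324
23 [528.9 265.1] [530.8 281.3] 16.3 -6.816660707348319
```

Nut measured at about (514.7, 274.6), with flat normals near -4° (mod 60). Next I'll look at the nearest socket, at (490,-16).

```bash
python3 -m handwheel '[{"grip":85,"tx":4,"ty":-8,"tz":-12,"wx":0,"wy":0,"wz":0},{"grip":85,"tx":8,"ty":-12,"tz":-24,"wx":0,"wy":0,"wz":0},{"grip":85,"tx":12,"ty":-12,"tz":-34,"wx":0,"wy":0,"wz":0},{"grip":85,"tx":12,"ty":-12,"tz":-34,"wx":0,"wy":0,"wz":0},{"grip":85,"tx":12,"ty":-6,"tz":-34,"wx":0,"wy":0,"wz":0},{"grip":85,"tx":12,"ty":-5,"tz":-34,"wx":0,"wy":0,"wz":0},{"grip":85,"tx":12,"ty":0,"tz":-34,"wx":0,"wy":0,"wz":0},{"grip":85,"tx":12,"ty":0,"tz":-34,"wx":0,"wy":0,"wz":0},{"grip":85,"tx":10,"ty":0,"tz":-24,"wx":0,"wy":0,"wz":0},{"grip":85,"tx":5,"ty":0,"tz":-10,"wx":0,"wy":0,"wz":0}]' && python3 -m handwheel '[{"grip":85,"tx":0,"ty":0,"tz":0,"wx":0,"wy":0,"wz":0}]' && python3 - <<'E'
from h import *
c=cam("wrist");cv2.imwrite("pics/w3.png",c["pixels"][:,:,::-1])
s,p,R=st();print(p,R.round(3),s["time_s"])
np.savez("w3.npz",**c)
q=proj(c,[490.5,-16,92]);print(q)
E
```

```text
time_s: 2.32
eef_pos: [490.4, -17.8, 198.4]
ee_rot: [-0.691, 0.692, -0.147, 0.15]
force: [-0.2, 1.1, -0.4]
grip_width: 0.997
time_s: 2.4
eef_pos: [490.9, -16.8, 197.9]
ee_rot: [-0.691, 0.691, -0.148, 0.15]
force: [-0.1, 0.8, 0.8]
grip_width: 0.997
[490.80774688 -15.39688692 197.57925437] [[ 0.912  0.002  0.41 ]
 [-0.41  -0.     0.912]
 [ 0.002 -1.     0.001]] 2.45
[260.37526526 189.99460942]
```

View pics/w3.png

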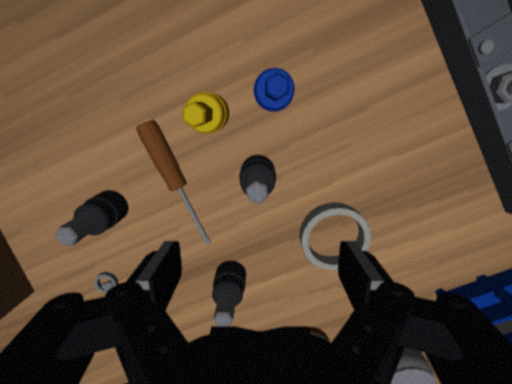

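The wrist view has the middle socket's bright top at (257,190). The yellow decoy is at (205,113) and the blue one at (273,90).

```bash
python3 - <<'E'
import cv2,numpy as np
c=dict(np.load("w3.npz"))
g=cv2.cvtColor(c["pixels"],cv2.COLOR_RGB2GRAY)
cr=cv2.resize(g[170:210,235:280],None,fx=14,fy=14,interpolation=cv2.INTER_CUBIC)
cv2.imwrite("pics/s2.png",cv2.createCLAHE(3).apply(cr))
E
```

```text
(no output)
```

View pics/s2.png

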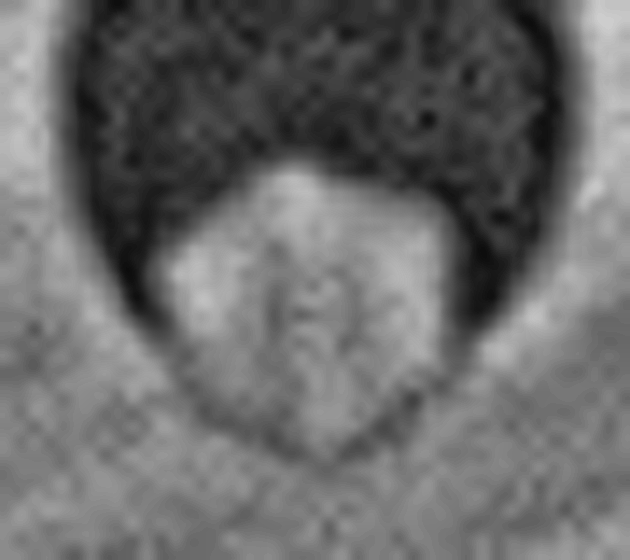

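```bash
python3 - <<'E'
from h import *
c=dict(np.load("w3.npz"))
f=lambda p:np.array(p)/14+[235-.46,170-.46]
for z,ps in [(92,[(195,395),(325,460),(450,370)]),(50,[(155,265),(285,160),(448,205)])]:
  V=[plane(c,f(p),z)[:2] for p in ps]
  for a,b in [(0,1),(1,2)]:
    d=V[b]-V[a];print(z,V[a].round(1),V[b].round(1),np.linalg.norm(d).round(1),(np.degrees(np.arctan2(d[1],d[0]))+90+30)%60-30)
S=cam("side");
print(plane(c,(258,190.5),92))
E
```

```text
92 [492.9 -29.7] [501.  -23.5] 10.2 7.718028800807616
92 [501.  -23.5] [498.5 -12.9] 10.9 13.08482987366574
50 [494.  -35.5] [490.4 -22.4] 13.6 15.51906930627942
50 [490.4 -22.4] [499.1 -12.2] 13.4 19.732234211518204
[490.02610214 -18.28314305  92.        ]
```

Middle socket is at about (490.3,-17.8) with a flat normal near 10°/70°. I'll turn the jaws 4° to match, then descend and grip.

```bash
python3 -m handwheel '[{"grip":85,"tx":0.5,"ty":15,"tz":-2.4,"wx":0,"wy":-0.04,"wz":0},{"grip":85,"tx":0,"ty":25,"tz":0,"wx":0,"wy":-0.035,"wz":0},{"grip":85,"tx":0,"ty":30,"tz":0,"wx":0,"wy":0,"wz":0},{"grip":85,"tx":0,"ty":30,"tz":0,"wx":0,"wy":0,"wz":0},{"grip":85,"tx":0,"ty":25,"tz":0,"wx":0,"wy":0,"wz":0},{"grip":85,"tx":0,"ty":12,"tz":0,"wx":0,"wy":0,"wz":0},{"grip":85,"tx":0,"ty":4,"tz":0,"wx":0,"wy":0,"wz":0}]' && python3 -m handwheel '[{"grip":45,"tx":0,"ty":0,"tz":0,"wx":0,"wy":0,"wz":0},{"grip":45,"tx":0,"ty":0,"tz":0,"wx":0,"wy":0,"wz":0},{"grip":45,"tx":0,"ty":0,"tz":0,"wx":0,"wy":0,"wz":0}]' && python3 - <<'E'
from h import *
c=cam("wrist");s,p,R=st();print(p,R.round(3),s["time_s"],s["grip_width"])
d=cam("side")
cv2.imwrite("pics/w4.png",np.hstack([c["pixels"][:,:,::-1][150:,100:400],cv2.resize(d["pixels"][:,:,::-1][140:257,220:370],None,fx=2,fy=2)]))
E
```

```text
time_s: 3.08
eef_pos: [489.3, -15.8, 53.7]
ee_rot: [0.697, -0.696, 0.122, -0.12]
force: [-0.3, 0.6, -0.1]
grip_width: 0.994
time_s: 3.33
eef_pos: [491.0, -17.3, 56.5]
ee_rot: [-0.696, 0.697, -0.121, 0.123]
force: [0.5, 0.5, 0.4]
grip_width: 0.599
[490.89924633 -17.47031687  56.43524985] [[ 0.941  0.002  0.339]
 [-0.339 -0.001  0.941]
 [ 0.002 -1.     0.   ]] 3.3833 0.5288271651299591
```

View pics/w4.png

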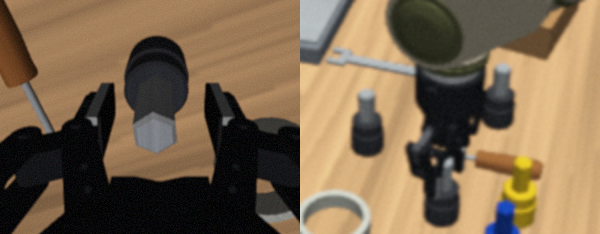

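The socket stands between the pads, with its cap at about (255,283) in the full picture. Its flats face the pads. Closing now.

```bash
python3 -m handwheel '[{"grip":0,"tx":0,"ty":0,"tz":0,"wx":0,"wy":0,"wz":0},{"grip":0,"tx":0,"ty":0,"tz":0,"wx":0,"wy":0,"wz":0},{"grip":0,"tx":0,"ty":0,"tz":0,"wx":0,"wy":0,"wz":0},{"grip":0,"tx":0,"ty":0,"tz":0,"wx":0,"wy":0,"wz":0},{"grip":0,"tx":0,"ty":0,"tz":0,"wx":0,"wy":0,"wz":0},{"grip":0,"tx":0,"ty":0,"tz":0,"wx":0,"wy":0,"wz":0}]' 80 && python3 - <<'E'
from h import *
c=cam("wrist");s,p,R=st();print(p,R.round(3),s["time_s"],s["grip_width"],s["force"],s["wrist_torque"])
cv2.imwrite("pics/w5.png",cv2.resize(c["pixels"][:,:,::-1][150:,100:400],None,fx=2,fy=2)); np.savez("w5.npz",**c)
E
```

```text
time_s: 3.93
eef_pos: [490.6, -17.7, 55.8]
ee_rot: [-0.696, 0.696, -0.122, 0.122]
force: [-1.8, 0.2, 5.6]
grip_width: 0.224
[490.57998662 -17.73412575  55.77022793] [[ 0.94   0.001  0.34 ]
 [-0.34  -0.     0.94 ]
 [ 0.001 -1.     0.   ]] 3.9833 0.2213970605666071 [-0.67857147  0.10458063  5.91969129] [0.17829121 0.06440793 0.05283849]
```

View pics/w5.png

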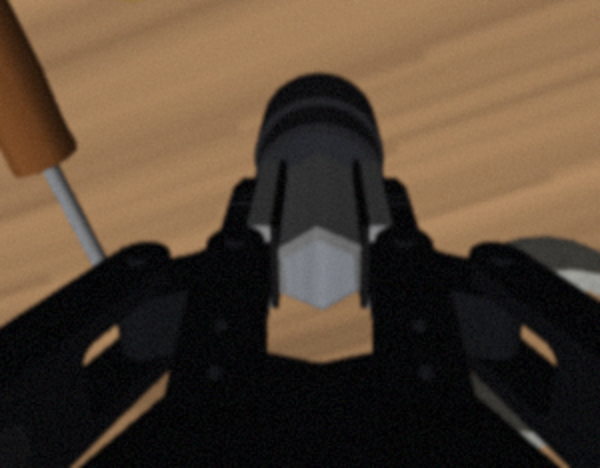

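```bash
python3 - <<'E'
from h import *
c=dict(np.load("w5.npz"));s,p,R=st()
f=lambda q:np.array(q)/2+[100,150]
for q in [(319,267),(319,228),(322,308),(278,243),(360,246),(360,290),(280,292)]:
    X=plane(c,f(q),92);print(X.round(1),(R.T@(X-p)).round(1))
E
```

```text
[491.  -18.2  92. ] [  0.5 -36.2  -0.3]
[481.3 -14.7  92. ] [ -9.8 -36.2  -0.3]
[501.9 -21.4  92. ] [ 11.9 -36.2   0.4]
[481.8 -24.7  92. ] [ -5.9 -36.2  -9.6]
[488.9  -7.5  92. ] [ -5.1 -36.2   9.1]
[500.2 -11.3  92. ] [  6.9 -36.2   9.3]
[494.3 -29.1  92. ] [  7.4 -36.2  -9.4]
```

Held at 20 mm, centred. Lifting and carrying it to above the nut, with the yaw turned to 56° (one of the nut's flat normals).

```bash
python3 -m handwheel '[{"grip":0,"tx":0,"ty":-8,"tz":0,"wx":0,"wy":0,"wz":0},{"grip":0,"tx":0,"ty":-20,"tz":0,"wx":0,"wy":0,"wz":0},{"grip":0,"tx":0,"ty":-26,"tz":4,"wx":0,"wy":0,"wz":0},{"grip":0,"tx":-4,"ty":-20,"tz":14,"wx":0,"wy":0,"wz":0},{"grip":0,"tx":-7,"ty":-15,"tz":25,"wx":0,"wy":0,"wz":0},{"grip":0,"tx":-9,"ty":-5,"tz":33,"wx":0,"wy":0,"wz":0},{"grip":0,"tx":-10,"ty":0,"tz":36,"wx":0,"wy":0,"wz":0},{"grip":0,"tx":-10,"ty":0,"tz":36,"wx":0,"wy":0,"wz":0},{"grip":0,"tx":-10,"ty":0,"tz":36,"wx":0,"wy":0,"wz":0},{"grip":0,"tx":-10,"ty":0,"tz":36,"wx":0,"wy":0,"wz":0}]' && python3 -m handwheel '[{"grip":0,"tx":-9,"ty":0,"tz":33,"wx":0,"wy":0,"wz":0},{"grip":0,"tx":-6,"ty":0,"tz":20,"wx":0,"wy":0,"wz":0},{"grip":0,"tx":-2.5,"ty":0,"tz":10,"wx":0,"wy":0,"wz":0},{"grip":0,"tx":0,"ty":0,"tz":0,"wx":0,"wy":0.082,"wz":0},{"grip":0,"tx":0,"ty":0,"tz":0,"wx":0,"wy":0.082,"wz":0},{"grip":0,"tx":0,"ty":0,"tz":0,"wx":0,"wy":0.082,"wz":0},{"grip":0,"tx":0,"ty":0,"tz":0,"wx":0,"wy":0,"wz":0},{"grip":0,"tx":0,"ty":0,"tz":0,"wx":0,"wy":0,"wz":0}]' && python3 - <<'E'
from h import *
c=cam("wrist");s,p,R=st();print(p,R.round(3),s["time_s"],s["grip_width"],s["force"],s["wrist_torque"])
d=np.array([514,275,0])-p;print("tool delta",(R.T@d).round(1))
e=cam("side")
s,p2,_=st();print(p2)
cv2.imwrite("pics/w6.png",np.hstack([c["pixels"][:,:,::-1][84:384,60:460],cv2.resize(e["pixels"][:,:,::-1][184:384,130:397],None,fx=1.5,fy=1.5)]));np.savez("w6.npz",**c)
E
```

```text
time_s: 4.82
eef_pos: [507.8, 211.4, 149.1]
ee_rot: [-0.696, 0.697, -0.123, 0.122]
force: [0.8, -0.1, -3.6]
grip_width: 0.222
time_s: 5.48
eef_pos: [513.4, 274.2, 149.1]
ee_rot: [-0.676, 0.677, -0.206, 0.206]
force: [-0.4, -0.9, -4.2]
grip_width: 0.225
[513.47197839 274.34695772 149.17266798] [[ 0.831 -0.001  0.557]
 [-0.557 -0.     0.831]
 [-0.    -1.    -0.001]] 5.5333 0.22078180472839581 [ 0.07569323 -0.59786395 -3.6794956 ] [-0.00608519  0.03854693  0.03225041]
tool delta [1.000e-01 1.492e+02 9.000e-01]
[513.49832594 274.41854634 149.21734648]
```

View pics/w6.png

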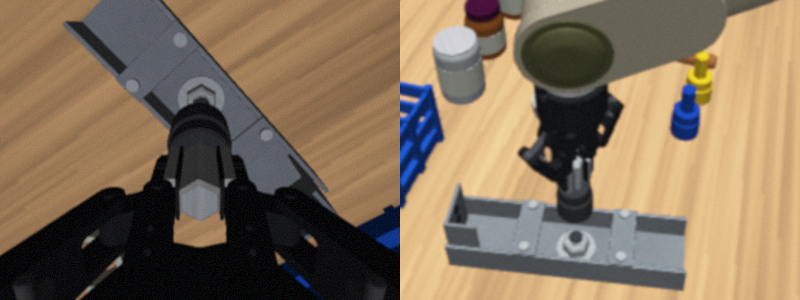

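The socket hangs over the nut with its flats matching. Adding the 0.9 mm correction and descending to just above the nut.

```bash
python3 -m handwheel '[{"grip":0,"tx":0,"ty":8,"tz":0.9,"wx":0,"wy":0,"wz":0},{"grip":0,"tx":0,"ty":16,"tz":0,"wx":0,"wy":0,"wz":0},{"grip":0,"tx":0,"ty":20,"tz":0,"wx":0,"wy":0,"wz":0},{"grip":0,"tx":0,"ty":12,"tz":0,"wx":0,"wy":0,"wz":0},{"grip":0,"tx":0,"ty":6,"tz":0,"wx":0,"wy":0,"wz":0},{"grip":0,"tx":0,"ty":0,"tz":0,"wx":0,"wy":0,"wz":0}]' && python3 -m handwheel '[{"grip":0,"tx":0,"ty":2,"tz":0,"wx":0,"wy":0,"wz":0},{"grip":0,"tx":0,"ty":2,"tz":0,"wx":0,"wy":0,"wz":0},{"grip":0,"tx":0,"ty":2,"tz":0,"wx":0,"wy":0,"wz":0}]' && python3 -m handwheel '[{"grip":0,"tx":0,"ty":2,"tz":0,"wx":0,"wy":0,"wz":0},{"grip":0,"tx":0,"ty":1,"tz":0,"wx":0,"wy":0,"wz":0},{"grip":0,"tx":0,"ty":0,"tz":0,"wx":0,"wy":0,"wz":0}]' 
```

```text
time_s: 6.08
eef_pos: [513.4, 275.3, 85.7]
ee_rot: [-0.676, 0.677, -0.207, 0.205]
force: [0.0, 0.0, -3.8]
grip_width: 0.224
time_s: 6.33
eef_pos: [514.5, 275.7, 81.9]
ee_rot: [0.677, -0.676, 0.206, -0.207]
force: [-0.2, 0.0, -5.3]
grip_width: 0.22
time_s: 6.58
eef_pos: [514.0, 275.6, 78.2]
ee_rot: [-0.676, 0.676, -0.207, 0.206]
force: [-0.5, -0.4, -3.3]
grip_width: 0.222
```

```bash
python3 -m handwheel '[{"grip":0,"tx":0,"ty":1.5,"tz":0,"wx":0,"wy":0,"wz":0},{"grip":0,"tx":0,"ty":1.5,"tz":0,"wx":0,"wy":0,"wz":0},{"grip":0,"tx":0,"ty":0,"tz":0,"wx":0,"wy":0,"wz":0}]' && python3 -c "
from h import *
s,p,R=st();print(p,s['force'],s['wrist_torque'])"
```

```text
time_s: 6.83
eef_pos: [513.9, 275.5, 75.0]
ee_rot: [-0.676, 0.676, -0.207, 0.206]
force: [0.3, -1.0, -5.0]
grip_width: 0.223
[513.92247543 275.53166487  75.00080037] [ 0.28702105 -1.04367906 -5.04569093] [0.05172259 0.03435643 0.01288416]
```

```bash
python3 -m handwheel '[{"grip":0,"tx":0,"ty":2,"tz":0,"wx":0,"wy":0,"wz":0},{"grip":0,"tx":0,"ty":2,"tz":0,"wx":0,"wy":0,"wz":0},{"grip":0,"tx":0,"ty":0,"tz":0,"wx":0,"wy":0,"wz":0}]' && python3 -m handwheel '[{"grip":0,"tx":0,"ty":2,"tz":0,"wx":0,"wy":0,"wz":0},{"grip":0,"tx":0,"ty":2,"tz":0,"wx":0,"wy":0,"wz":0},{"grip":0,"tx":0,"ty":0,"tz":0,"wx":0,"wy":0,"wz":0}]' && python3 -c "
from h import *
s,p,R=st();print(p,s['force'],s['wrist_torque'],s['time_s'])
e=cam('side');cv2.imwrite('pics/s7.png',cv2.resize(e['pixels'][:,:,::-1][234:384,150:350],None,fx=3,fy=3,interpolation=cv2.INTER_CUBIC))
e=cam('wrist');cv2.imwrite('pics/w7.png',cv2.resize(e['pixels'][:,:,::-1][150:384,100:400],None,fx=2,fy=2,interpolation=cv2.INTER_CUBIC));np.savez('w7.npz',**e)"
```

```text
time_s: 7.08
eef_pos: [513.8, 275.5, 70.8]
ee_rot: [-0.676, 0.676, -0.207, 0.206]
force: [0.3, -0.6, -5.0]
grip_width: 0.223
time_s: 7.33
eef_pos: [513.8, 275.5, 66.8]
ee_rot: [-0.676, 0.676, -0.207, 0.206]
force: [-0.3, -0.5, -4.5]
grip_width: 0.226
[513.84685329 275.51088345  66.80728732] [-0.25019305 -0.52978879 -4.47095019] [ 0.02260666 -0.0266953  -0.01204922] 7.3333
```

View pics/s7.png

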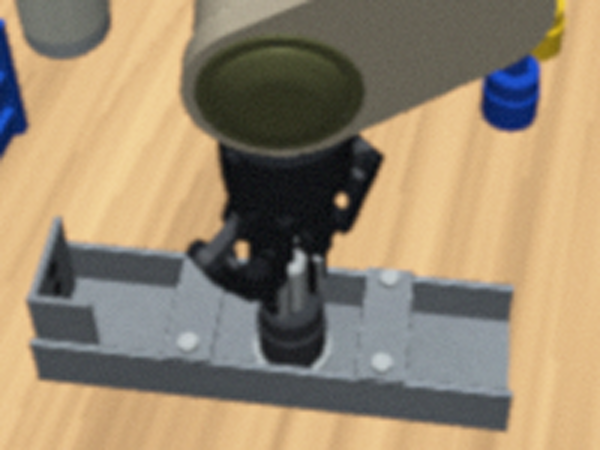

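View pics/w7.png

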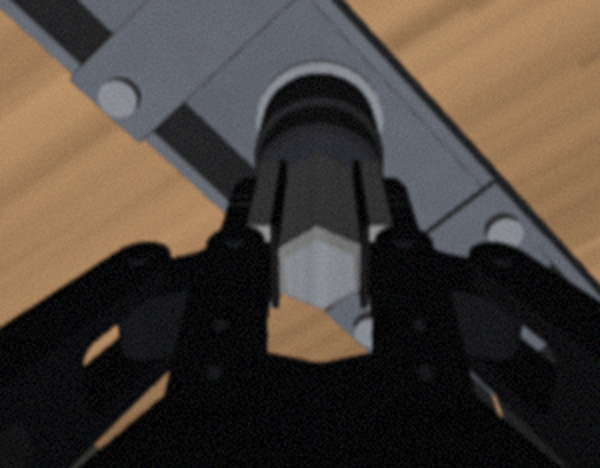

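The socket is deep in the rail. In the wrist view its cap sits in the same place relative to the pads as at the grasp, at about (319,265) in the crop, so it has not slipped up. The mouth is about 11 mm above the bench, so I'll press on to the washer and check that the force rises.

```bash
python3 -m handwheel '[{"grip":0,"tx":0,"ty":1,"tz":0,"wx":0,"wy":0,"wz":0},{"grip":0,"tx":0,"ty":1,"tz":0,"wx":0,"wy":0,"wz":0},{"grip":0,"tx":0,"ty":0,"tz":0,"wx":0,"wy":0,"wz":0}]' && python3 -m handwheel '[{"grip":0,"tx":0,"ty":0.7,"tz":0,"wx":0,"wy":0,"wz":0},{"grip":0,"tx":0,"ty":0,"tz":0,"wx":0,"wy":0,"wz":0},{"grip":0,"tx":0,"ty":0,"tz":0,"wx":0,"wy":0,"wz":0}]'
```

```text
time_s: 7.68
eef_pos: [514.0, 275.6, 65.1]
ee_rot: [-0.676, 0.676, -0.207, 0.206]
force: [-0.3, 0.3, -4.2]
grip_width: 0.222
time_s: 7.93
eef_pos: [514.2, 275.6, 64.9]
ee_rot: [0.676, -0.676, 0.206, -0.207]
force: [-0.5, -0.8, -2.1]
grip_width: 0.223
```

```bash
python3 -m handwheel '[{"grip":0,"tx":0,"ty":0.6,"tz":0,"wx":0,"wy":0,"wz":0},{"grip":0,"tx":0,"ty":0,"tz":0,"wx":0,"wy":0,"wz":0},{"grip":0,"tx":0,"ty":0,"tz":0,"wx":0,"wy":0,"wz":0}]' && python3 -m handwheel '[{"grip":0,"tx":0,"ty":0.6,"tz":0,"wx":0,"wy":0,"wz":0},{"grip":0,"tx":0,"ty":0,"tz":0,"wx":0,"wy":0,"wz":0},{"grip":0,"tx":0,"ty":0,"tz":0,"wx":0,"wy":0,"wz":0}]'; python3 -c "
from h import *
v=[]
s,p,R=st();print(p,s['force'],s['wrist_torque'],s['time_s'],R.round(3))"
```

```text
time_s: 8.18
eef_pos: [514.2, 275.6, 64.8]
ee_rot: [0.676, -0.676, 0.206, -0.207]
force: [-2.4, -1.4, 4.0]
grip_width: 0.22
time_s: 8.43
eef_pos: [514.3, 275.6, 64.8]
ee_rot: [0.676, -0.676, 0.206, -0.207]
force: [-5.0, -2.7, 9.6]
grip_width: 0.223
[514.26418919 275.60338812  64.77077912] [-5.00015177 -2.66765646  9.57281978] [-0.47032243  0.94492006 -0.00744068] 8.4333 [[ 0.829  0.001  0.559]
 [-0.559 -0.     0.829]
 [ 0.001 -1.     0.   ]]
```

It stops at TCP 64.8 mm, against 64.8 expected (grasp height 55.8 + 9), and the push rises to about 10 N. One last picture check, including whether the bystanders stayed put.

```bash
python3 - <<'E'
from h import *
w=cam("wrist");e=cam("side");d=cam("scene")
print([proj(w,[514.7,274.6,z]).round(1) for z in (9,59,101)],[proj(e,[514.7,274.6,z]).round(1) for z in (9,59,101)])
a=cv2.resize(w["pixels"][150:384,100:400],None,fx=1.3,fy=1.3);b=cv2.resize(e["pixels"][:,:,:],(390,304));
cv2.imwrite("pics/fin.png",np.hstack([a,b[:304]])[:,:,::-1])
cv2.imwrite("pics/fin_scene.png",d["pixels"][:,:,::-1])
# bystander change vs start
o=cv2.imread("pics/scene0.png").astype(int);n=d["pixels"][:,:,::-1].astype(int)
m=(np.abs(o-n).max(2)>60).astype(np.uint8);k,l,stt,ce=cv2.connectedComponentsWithStats(m)
print([s.tolist() for s in stt[1:] if s[4]>25]); print(sense()["time_s"],sense()["force"])
E
```

```text
[array([259.2, 210.9]), array([259.2, 241. ]), array([259.2, 284. ])] [array([247. , 347.3]), array([246.4, 332.7]), array([245.8, 319.5])]
[[302, 0, 68, 56, 1609], [292, 18, 10, 8, 27], [217, 30, 12, 8, 27], [373, 32, 10, 18, 71], [215, 37, 20, 10, 110], [239, 37, 20, 25, 163], [308, 39, 23, 18, 112], [365, 50, 10, 11, 56], [252, 55, 31, 14, 173], [347, 58, 11, 11, 91], [319, 61, 56, 98, 2181], [362, 62, 7, 7, 27], [356, 79, 14, 3, 26], [343, 164, 12, 10, 49], [257, 176, 14, 23, 230]]
8.5833 [-5.55518546 -2.47347282 11.34543645]
```

View pics/fin.png

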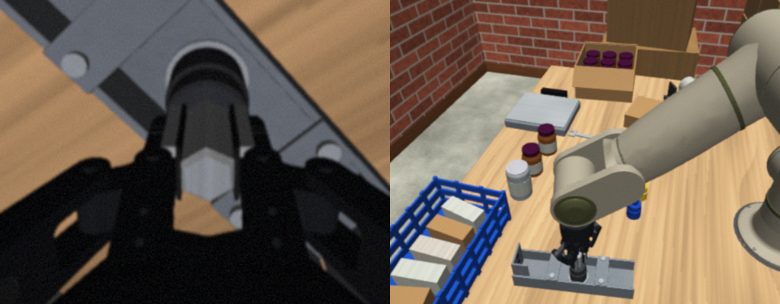

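View pics/fin_scene.png

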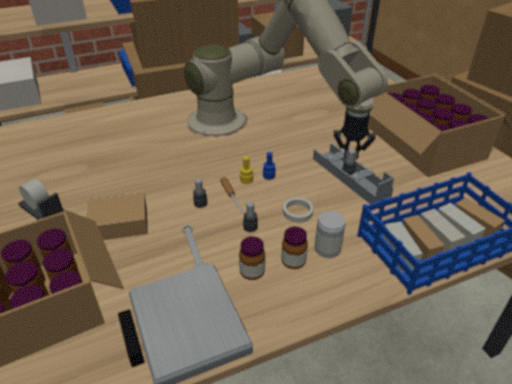

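The pictures agree. The cap is at wrist (260,283), against (259,284) predicted for a seated socket. In the scene view only the arm, its background and the taken socket have changed. Handing in.

```bash
python3 -c "
from rig import ctrl,sense
s=sense();print(s['eef_pos'],s['force'],s['grip_width']);ctrl.finish_job()"
```

```text
[514.27926637 275.57559965  64.79323449] [-5.55518546 -2.47347282 11.34543645] 0.22203020507186924
the job is handed in; nothing more can be done
```

The first socket I tried, the middle one of the three at about (490, -18), fits the nut. I handed the job in at about 8.6 s with the arm still holding it, upright and pressed down on the washer. The other two sockets never had to be tried, so they and the rest of the bench were left alone.

- **Seating:** it met no resistance past the height where a wrong socket would stop. It then came to rest at TCP z = 64.8 mm, exactly 9 mm above the grasp height as expected, with a push of about 11 N. There was also a side load of about 6 N.
- **Pictures:** the last wrist picture has the socket's top within about 1 pixel of where a seated one should appear. In the scene picture only the arm and the taken socket have changed.
- **Disagreements:** my first two moves were refused because I left out some row fields, and nothing moved. The camera estimates of the nut and socket positions differed by about 2 mm. The nut-angle readings spread from about -2° to -7°, and I used -4°.

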